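# Turn a printed cam to its high spot against the sprung plunger

## Robot

A 6-joint arm with a two-finger parallel gripper is mounted at the origin on the work surface. World frame = base frame: x ahead of the robot, y to its left, z up, the work surface at z = 0. Lengths are in m, angles in rad, forces in N, time in s.
With the tool pointing down it reaches from about 0.3 to 0.85 m from the base axis. Payload 4.2 kg.
Tool frame: the origin (TCP) lies on the mounting face of the last link; the fingertips stand 191 mm ahead of it and the grasp point (between the pads) lies 172 mm ahead of it (tips_ahead is the distance from the TCP to the fingertips, in m); z points along the fingers, x is the direction in which the jaws open and shut, and the axes are right-handed (so a half turn about z gives the same grasp; the last joint's range is limited). The gripper opens to 91 mm and grips with 3 to 60 N. Pads are 32 mm wide; open, the fingers measure 118 mm over their backs; the gripper's body (76 mm by 178 mm) begins 60 mm behind the grasp point.
Start: joints at [1.27, 0.32, 1.565, -0, 1.257, -0.02], TCP at [0.159, 0.552, 0.405] pointing down, gripper open.
Joint ranges: [-3.11, 3.11], [-0.84, 2.01], [0.21, 2.61], [-1.34, 4.49], [0.05, 2.63], [-2.56, 2.56]. Speed limits (rad/s): [2.57, 2.57, 3.14, 3.14, 3.14, 3.14].

## Interface

Orientations are given as a 3x3 rotation matrix whose columns are the frame's x, y, z axes.
In Python, from station import * gives the robot as it stands. The module is installed in compiled form; this text tells all that it offers.
- The arm moves only by the tool move_arm, never from a script. Its argument "motion" is a list of rows, each a list of 7 numbers: the finger opening in mm, from 0 to 91.2, then the shift along the world's x, y, z as a fraction of full scale, then the turn, a rotation vector about the world's x, y, z as a fraction of full scale. A call has exactly 5 rows; each row shifts and turns the pose as measured when the row begins; what a row does not reach is not made up. Full scale, the value 1, is 0.08 m for a shift and 90 degrees for a turn. A row lasts 1/12 s, in which the tool goes at most 41.7 mm and 7.16 degrees, less where a joint would pass 70% of its speed; a pose out of reach is approached as far as the arm can. A call with a number of a shift or a turn outside -1 to 1 is refused whole. A call with a gripper value outside its range is refused whole. The fingers move at their own pace and stop on an object; "squeeze" is the grip in N (left out, the last holds). Time passes only in rows, so rows that do not move let the fingers close, or fill a call up. It gives the time, the measured TCP pose, the force and the opening at its end, in the units of the state.
- get_state(): the state, without advancing time (a new reading comes with each control period).
- get_image(name): name is "scene" or "side" or "wrist"; returns a dict with "color" (420x560x3 uint8, red, green, blue), "fx", "fy", "cx", "cy" (pixels), "D" ([k1, k2, p1, p2, k3] as OpenCV has them; the pictures are not rectified), "eye" and "orientation" of the camera in the world; the wrist camera has in their place "tool_from_camera" (4x4, takes a point from camera to tool coordinates, whose origin is the TCP and whose axes are the tool frame's). Camera axes: x right, y up, looking along -z (the intrinsics and any distortion apply to the point x, -y, -z); pixel columns grow to the right and rows downward; lengths in m; the calibration is good to about 2 mm. A picture is of the moment at which its call begins: read the wrist's pose just before it. There is no depth.
- finish_job(): hands the job in, once; it reports no verdict.
The state is a dict: "time_s": time; "joint_positions": joint angles; "qd": joint speeds; "effort": joint torques, N m; "eef_pos": TCP position; "orientation": TCP orientation; "ft_force": force on the tool from outside, world axes, zero at the start; "torque": the same for the moment, N m; "width": finger opening in m.
Only numpy, scipy, OpenCV 4.12 (cv2) and the standard library are available. Lean on these libraries where they do the work, as an engineer would, in place of code of your own. Each camera call takes 0.05 s, during which the arm holds its last target.

## Task

Two small test stands on the table each carry a white printed part on a shaft between centres. On the one where a sprung plunger bears on a cam, swing the shaft's black driving arm over, away from the robot, until the cam's nose has pushed the plunger in as far as it will go, and leave it standing there. Do not turn the part on the other stand.

Things in the scene. Friction and masses are not known exactly. Their poses are not given: they have to be found in the camera images.
- cam_stand: Fixed stand with the cam: plate 165 x 210 x 12 mm. Origin on the table below mid-shaft; z up, y along the shaft, x away from the robot, to the plunger. End blocks (84 high) at y +-88 mm hold the shaft, axis 70 mm high. White cam (14 thick, base radius 18, nose reaching 34 mm from the axis) at y +35; driving arm at y -35; plunger housing (83 high) at x 62 to 96, y +35.
- cam_arm_grip (a point): Centre of the black barrel on the cam's driving arm: 20 mm diameter, 26 long along stand y, 78 mm from the shaft axis. Grip its end faces or push it. It turns with the cam about stand y; friction 0.2 N m holds it where left. Starts leaning 0 to 57 deg back (-x) of upright; high spot is 43 to 58 deg on, with the arm 0 to 43 deg forward (+x) of upright: differs each time.
- plunger (a joint): Travel (m) of the sprung plunger along stand +x, 70 mm high: 0 out, on the cam's base circle; about 0.016 at the high spot, nose pointing straight at it. Starts at 0.001 to 0.004. Turned past, it springs out again: about 0.001 lost at 12 deg, 0.004 at 23 deg either side. Spring 1 to 3 N. Behind the housing its black rear cap stands 4 mm off when out, 20 mm at the high spot.
- pulley_arm_grip (a point): Centre of the same kind of black barrel on the other stand, which carries a round grooved pulley and has no plunger. Not to be turned.

How it is judged:
At the end, for the whole second after the job is handed in: The plunger is held in by the cam to more than 14 mm of its 16 mm (the nose within about 15 degrees of pointing straight at it) and at rest; the other stand's arm is within 15 mm of where it was (value of joint plunger above 0.014 m and velocity of joint plunger between -0.005 and 0.005 m/s and distance of pulley_arm_grip from where it was at the start of the episode below 0.015 m); the robot touches nothing.
It fails at once if the part on the other stand is turned (its arm's barrel moved more than 15 mm) (distance of pulley_arm_grip from where it was at the start of the episode above 0.015 m).
It also fails if it takes over 42 s, if anything falls off the work surface, if the arm or the gripper's body presses on something with over 40 N, if the wrist force passes 120 N, or if a joint passes its speed limit or range.

## Working session

There is one attempt and no reset: what is moved stays moved. The work goes in short steps, Python scripts to look and compute and a tool call to move; the robot and the scene stay as the last step left them, time stands still between calls to the robot, and variables do not carry over. Pictures are saved under pics/ and viewed, and the job is handed in when it is done.

Besides the shell and the picture viewer there is one more tool, called after ">>>" in YAML: its name, and indented under it one key for each argument. move_arm: Moves the arm, as the interface text tells. Its arguments: {"type":"object","properties":{"motion":{"type":"array","items":{"type":"array","items":{"type":"number"}}},"squeeze":{"type":"number"}},"required":["motion"]}

```bash
mkdir -p pics
cat > h.py <<'E'
from station import *
import numpy as np, cv2
def snap(n,f):
    im=get_image(n); cv2.imwrite(f,cv2.cvtColor(im["color"],cv2.COLOR_RGB2BGR)); return im
E
python3 - <<'E'
from h import *
s=get_state();print(s)
import pickle
for n in ["scene","side","wrist"]:
    im=snap(n,f"pics/{n}0.png"); pickle.dump((s,im),open(n+"0.pkl","wb"))
    print(n,{k:v for k,v in im.items() if k!="color"})
E
```

```text
{'time_s': 0.0, 'joint_positions': array([ 1.27001111e+00,  3.20279372e-01,  1.56569370e+00, -4.15777193e-05,
        1.25741793e+00, -1.99778379e-02]), 'qd': array([-3.30379861e-03, -7.56753652e-04, -2.01641405e-03, -8.80349849e-04,
        8.84645959e-05, -7.39493110e-05]), 'effort': array([ 1.38530289e-03, -4.12476289e+01, -2.31965178e+01,  7.27747497e-02,
        4.56528284e-02, -1.47211172e-04]), 'eef_pos': array([0.15928964, 0.55230811, 0.40392149]), 'orientation': array([[ 2.77118703e-01,  9.60835563e-01, -4.95019909e-04],
       [ 9.60834007e-01, -2.77119145e-01, -1.72932761e-03],
       [-1.79877896e-03,  3.59706133e-06, -9.99998382e-01]]), 'ft_force': array([ 0.97991419, -0.12402761, -0.62212503]), 'torque': array([-0.01367881, -0.10500617,  0.06933747]), 'width': 0.09129428325963469}
scene {'fx': 531.9298823209737, 'fy': 531.9298823209737, 'cx': 272.6877374432424, 'cy': 206.25773109765314, 'D': array([-0.02236675,  0.        ,  0.        ,  0.        ,  0.        ]), 'eye': array([1.39948353, 0.05377839, 0.7189863 ]), 'orientation': array([[-0.04789514, -0.57607629,  0.815
[... 354 characters left out ...]
n': array([[-0.90646111,  0.29153586, -0.30550794],
       [-0.42224362, -0.63636775,  0.64555899],
       [-0.00621181,  0.7141729 ,  0.69994177]])}
wrist {'fx': 302.68639185828994, 'fy': 302.68639185828994, 'cx': 284.31706395027646, 'cy': 208.7168404700012, 'D': array([-0.04028918,  0.        ,  0.        ,  0.        ,  0.        ]), 'tool_from_camera': array([[ 9.99999287e-01, -1.19411050e-03, -2.68147921e-05,
        -1.63402422e-05],
       [-1.16153524e-03, -9.66998037e-01, -2.54781176e-01,
        -7.10133215e-02],
       [ 2.78307025e-04,  2.54781025e-01, -9.66998734e-01,
         1.91618604e-02],
       [ 0.00000000e+00,  0.00000000e+00,  0.00000000e+00,
         1.00000000e+00]])}
```

View pics/scene0.png

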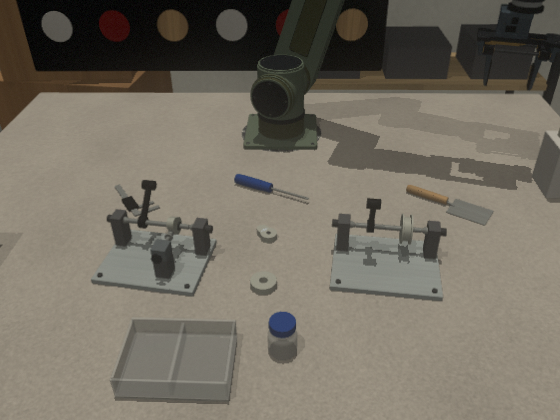

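View pics/side0.png

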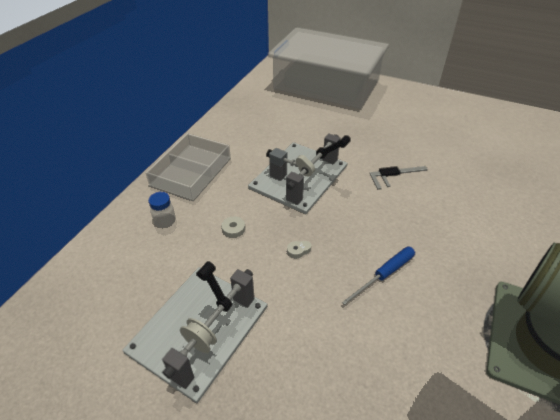

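View pics/wrist0.png

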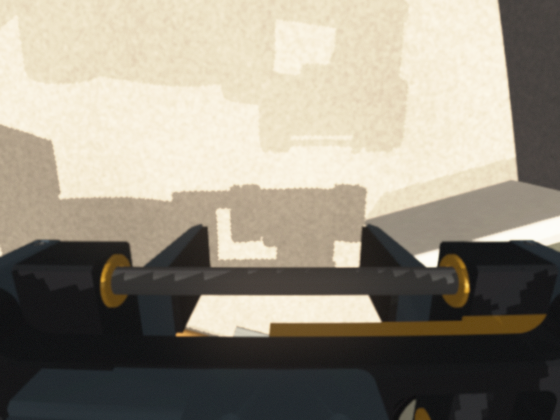

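The scene view shows the cam stand at about (155,240), with its plunger housing at (163,258) and the barrel at (149,185). The pulley stand is at about (388,250), and in the side view the cam stand is at (300,175). I'll enlarge both.

Run:
```python
import cv2
a=cv2.imread("pics/scene0.png")[170:300,80:230]; b=cv2.imread("pics/side0.png")[120:220,235:365]
cv2.imwrite("pics/a.png",cv2.resize(a,None,fx=4.6,fy=4.6,interpolation=cv2.INTER_CUBIC)); cv2.imwrite("pics/b.png",cv2.resize(b,None,fx=5.5,fy=5.5,interpolation=cv2.INTER_CUBIC))
```

```text
(no output)
```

View pics/a.png

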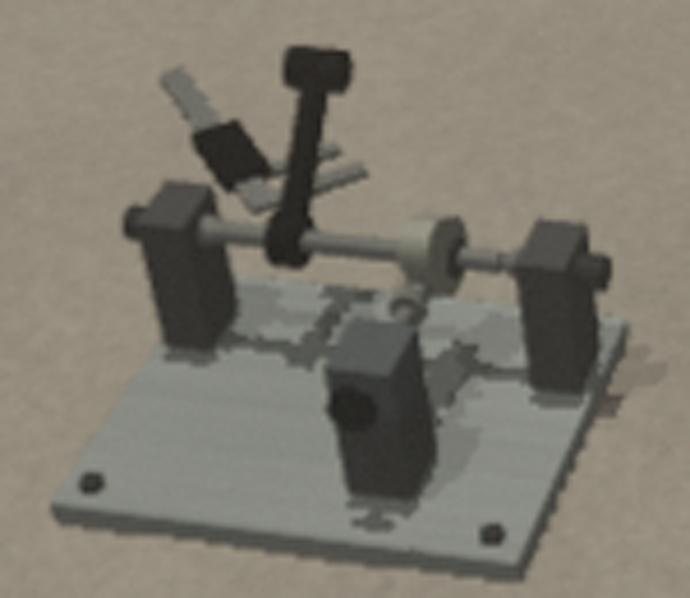

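View pics/b.png

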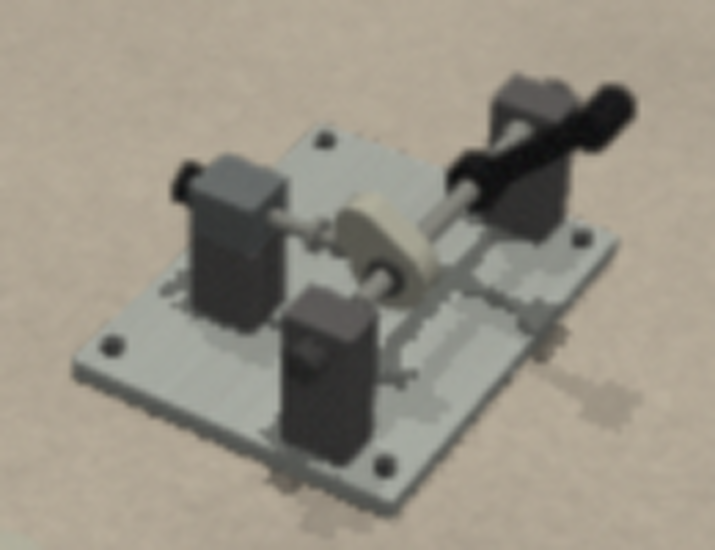

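```bash
cat >> h.py <<'E'
def ray(im,uv):
    K=np.array([[im["fx"],0,im["cx"]],[0,im["fy"],im["cy"]],[0,0,1]])
    p=cv2.undistortPoints(np.array([[uv]],float),K,im["D"])[0,0]
    d=im["orientation"]@np.array([p[0],-p[1],-1]); return im["eye"],d/np.linalg.norm(d)
def onz(im,uv,z):
    e,d=ray(im,uv); return e+d*(z-e[2])/d[2]
def tri(i1,u1,i2,u2):
    e1,d1=ray(i1,u1);e2,d2=ray(i2,u2)
    t=np.linalg.lstsq(np.c_[d1,-d2],e2-e1,rcond=None)[0]
    a=e1+t[0]*d1;b=e2+t[1]*d2
    return (a+b)/2,np.linalg.norm(a-b)
def A(u,v): return ((u+.5)/4.6-.5+80,(v+.5)/4.6-.5+170)
def B(u,v): return ((u+.5)/5.5-.5+235,(v+.5)/5.5-.5+120)
E
cat > m.py <<'E'
from h import *
import pickle
np.set_printoptions(precision=4,suppress=True)
a=pickle.load(open("scene0.pkl","rb"))[1];b=pickle.load(open("side0.pkl","rb"))[1]
for n,u,v in [("barrel",(318,70),(608,118)),("hub",(288,240),(472,185)),("cam",(435,255),(385,250)),
 ("rearcap",(352,408),(185,183))]:
    print(n,*tri(a,A(*u),b,B(*v)))
print("plate a", [onz(a,A(*u),.012)[:2] for u in [(55,508),(520,572),(625,325)]])
print("holes a", [onz(a,A(*u),.012)[:2] for u in [(92,483),(492,535)]])
print("plate b", [onz(b,B(*u),.012)[:2] for u in [(325,125),(75,360),(395,505),(615,240)]])
print("holes b", [onz(b,B(*u),.012)[:2] for u in [(325,140),(112,346),(385,465),(581,238)]])
E
python3 m.py
```

```text
barrel [ 0.4824 -0.2602  0.1233] 0.0022297637044707322
hub [ 0.5398 -0.267   0.0679] 0.0021900254187050302
cam [ 0.5547 -0.1984  0.0743] 0.0026834536336752665
rearcap [ 0.6539 -0.2122  0.0698] 0.0001992199014998871
plate a [array([ 0.6553, -0.3483]), array([ 0.687 , -0.1436]), array([ 0.5258, -0.1224])]
holes a [array([ 0.6394, -0.3373]), array([ 0.6658, -0.159 ])]
plate b [array([ 0.6452, -0.3501]), array([ 0.6765, -0.1449]), array([ 0.5148, -0.1204]), array([ 0.4871, -0.3236])]
holes b [array([ 0.6403, -0.3388]), array([ 0.6659, -0.16  ]), array([ 0.5275, -0.1405]), array([ 0.5019, -0.3184])]
```

>>> move_arm:
  motion:
    - [0,0.3,-0.38,0,0,0,0.04]
    - [0,0.3,-0.38,0,0,0,0.04]
    - [0,0.3,-0.38,0,0,0,0]
    - [0,0.3,-0.38,0,0,0,0]
    - [0,0.3,-0.38,0,0,0,0]

```text
time_s: 0.57
eef_pos: [0.2784, 0.4001, 0.4013]
orientation: [[0.136, 0.991, -0.003], [0.991, -0.136, -0.001], [-0.001, -0.003, -1.0]]
ft_force: [0.8, 0.5, -0.1]
width: 0.061
```

>>> move_arm:
  motion:
    - [0,0.25,-0.4,0,0,0,0]
    - [0,0.25,-0.4,0,0,0,0]
    - [0,0.2,-0.45,0,0,0,0]
    - [0,0.1,-0.48,0,0,0,0]
    - [0,0.1,-0.48,0,0,0,0]

```text
time_s: 0.98
eef_pos: [0.3546, 0.2155, 0.4003]
orientation: [[0.134, 0.991, -0.001], [0.991, -0.134, -0.001], [-0.001, -0.001, -1.0]]
ft_force: [0.7, -0.8, 0.6]
width: 0.0274
```

>>> move_arm:
  motion:
    - [0,0.05,-0.48,0,0,0,0]
    - [0,0.05,-0.48,0,0,0,0]
    - [0,0.05,-0.48,0,0,0,0]
    - [0,0.05,-0.48,0,0,0,0]
    - [0,0.05,-0.48,0,0,0,0]

```text
time_s: 1.4
eef_pos: [0.3734, 0.0142, 0.4]
orientation: [[0.132, 0.991, 0.0], [0.991, -0.132, -0.001], [-0.001, 0.0, -1.0]]
ft_force: [1.3, 1.3, -0.4]
width: 0.0009
```

>>> move_arm:
  motion:
    - [0,0.05,-0.48,0,0,0,0]
    - [0,0.05,-0.48,0,0,0,0]
    - [0,0.05,-0.48,0,0,0,0]
    - [0,0.05,-0.48,0,0,0,0]
    - [0,0.1,-0.48,0,0,0,0]

```text
time_s: 1.82
eef_pos: [0.394, -0.1876, 0.4003]
orientation: [[0.134, 0.991, 0.002], [0.991, -0.134, -0.001], [-0.001, 0.002, -1.0]]
ft_force: [0.4, 0.4, -0.5]
width: 0.0
```

>>> move_arm:
  motion:
    - [0,0.15,-0.4,0,0,0,0]
    - [0,0.1,-0.3,0,0,0,0]
    - [0,0.0,0,-0.3,0,0,0]
    - [0,0,0,-0.3,0,0,0]
    - [0,0,0,0,0,0,0]

```text
time_s: 2.23
eef_pos: [0.4147, -0.2559, 0.351]
orientation: [[0.145, 0.989, 0.006], [0.989, -0.145, -0.006], [-0.005, 0.007, -1.0]]
ft_force: [-1.5, 0.3, -1.2]
width: 0.0006
```

>>> move_arm:
  motion:
    - [0,0.0,0.05,-0.2,0,0,0]
    - [0,0,0,-0.2,0,0,0]
    - [0,0,0,-0.12,0,0,0]
    - [0,0,0,0,0,0,0]
    - [0,0,0,0,0,0,0]

```text
time_s: 2.65
eef_pos: [0.415, -0.2517, 0.3101]
orientation: [[0.145, 0.989, 0.006], [0.989, -0.145, -0.006], [-0.005, 0.007, -1.0]]
ft_force: [0.7, 0.5, 0.4]
width: 0.0006
```

Run:
```python
from h import *
im=[snap(n,f"pics/{n}1.png") for n in ["scene","side"]]
a=cv2.imread("pics/scene1.png")[130:300,60:230]; b=cv2.imread("pics/side1.png")[60:220,235:425]
cv2.imwrite("pics/ab1.png",np.hstack([cv2.resize(a,(400,400)),cv2.resize(b,(400,400*160//190)).copy() if 0 else cv2.resize(b,(400,400))]))
print(get_state()["eef_pos"])
```

```text
[ 0.41510848 -0.25175304  0.31053308]
```

View pics/ab1.png

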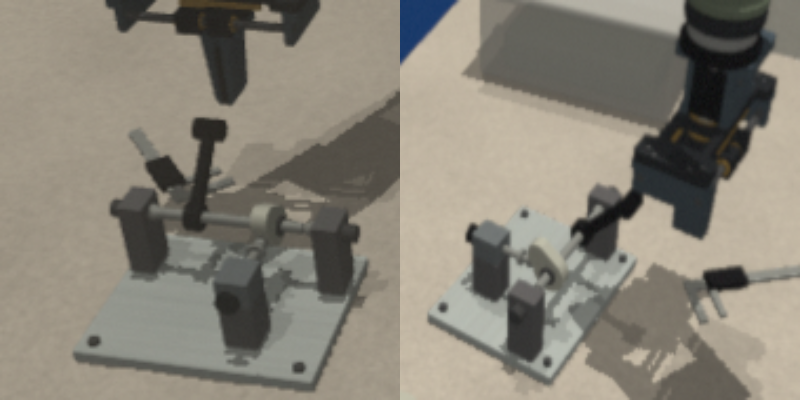

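>>> move_arm:
  motion:
    - [0,0.2,-0.03,0,0,0,0]
    - [0,0.15,-0.02,0,0,0,0]
    - [0,0.1,-0.015,0,0,0,0]
    - [0,0.1,-0.015,0,0,0,0]
    - [0,0.1,-0.015,0,0,0,0]

```text
time_s: 3.17
eef_pos: [0.4618, -0.2588, 0.3146]
orientation: [[0.14, 0.99, -0.021], [0.99, -0.14, -0.006], [-0.008, -0.02, -1.0]]
ft_force: [-27.7, 0.4, 20.4]
width: 0.0005
```

>>> move_arm:
  motion:
    - [0,0.1,-0.015,0,0,0,0]
    - [0,0.1,-0.015,0,0,0,0]
    - [0,0.1,-0.015,0,0,0,0]
    - [0,0.08,-0.01,0,0,0,0]
    - [0,0,0,0,0,0,0]

```text
time_s: 3.58
eef_pos: [0.4747, -0.2609, 0.3164]
orientation: [[0.134, 0.986, -0.099], [0.991, -0.134, 0.008], [-0.006, -0.099, -0.995]]
ft_force: [0.7, -0.5, -0.2]
width: 0.0005
```

```bash
cat > look.py <<'E'
from h import *
import sys
k=sys.argv[1]
im=[snap(n,f"pics/{n}{k}.png") for n in ["scene","side"]]
a=cv2.imread(f"pics/scene{k}.png")[130:300,60:230]; b=cv2.imread(f"pics/side{k}.png")[100:220,235:365]
cv2.imwrite(f"pics/ab{k}.png",np.hstack([cv2.resize(a,(400,400),interpolation=cv2.INTER_CUBIC),cv2.resize(b,(400,369),interpolation=cv2.INTER_CUBIC).__class__ and cv2.copyMakeBorder(cv2.resize(b,(400,369),interpolation=cv2.INTER_CUBIC),0,31,0,0,cv2.BORDER_CONSTANT)]))
p=get_state()["eef_pos"]; d=p[:2]-[.5463,-.234]
print(p,"stand x,y",d@[.99,-.142],d@[.142,.99],get_state()["ft_force"],get_state()["time_s"])
E
python3 look.py 2
```

```text
[ 0.47514696 -0.26098621  0.31623149] stand x,y -0.06660947229665096 -0.0368200791714627 [-2.97192164  0.50693956  0.22265761] 3.6833
```

View pics/ab2.png

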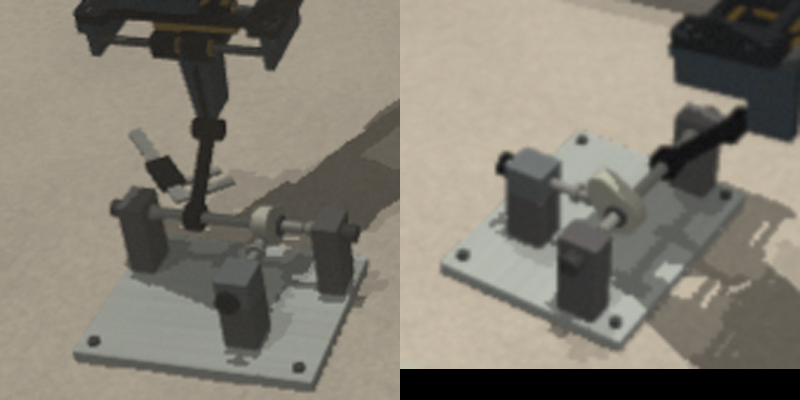

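The finger's tip edge met the barrel above its centre, so it pushed along the lever and jammed without turning it. The side view shows the lever unchanged at about (700,145). I'll back off, square the tool and come in lower.

>>> move_arm:
  motion:
    - [0,-0.25,0.035,0,0,0,0]
    - [0,-0.3,0.04,0,0,-0.03,0]
    - [0,0,0,-0.14,0,-0.03,0]
    - [0,0,0,-0.14,0,0,0]
    - [0,0,0,0,0,0,0]

```text
time_s: 4.1
eef_pos: [0.4328, -0.2552, 0.2947]
orientation: [[0.133, 0.991, 0.014], [0.991, -0.133, 0.002], [0.004, 0.014, -1.0]]
ft_force: [1.2, 0.3, -0.3]
width: 0.0003
```

```bash
python3 look.py 3; python3 -c "
from h import *
print(get_state()['orientation'])
im=cv2.imread('pics/side3.png')[100:220,235:365];cv2.imwrite('pics/b3.png',cv2.resize(im,None,fx=5.5,fy=5.5,interpolation=cv2.INTER_CUBIC))"
```

```text
[ 0.43377079 -0.25568408  0.29614221] stand x,y -0.10832477929374015 -0.03744638408432165 [ 0.31121864 -0.11856585  0.28123206] 4.2
[[ 1.32571013e-01  9.91044440e-01  1.59951591e-02]
 [ 9.91170137e-01 -1.32595398e-01  4.69095152e-04]
 [ 2.58577863e-03  1.57917357e-02 -9.99871959e-01]]
```

View pics/b3.png

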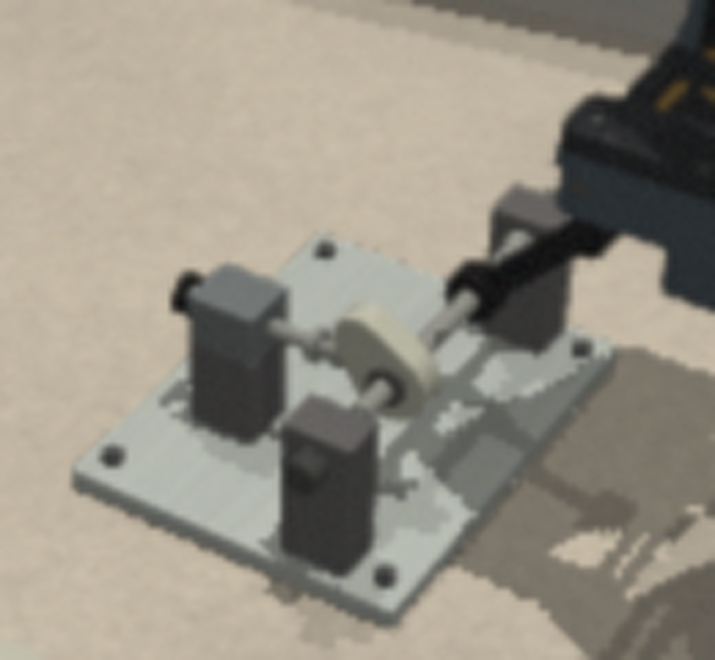

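>>> move_arm:
  motion:
    - [0,0.15,-0.02,0,0,0,0]
    - [0,0.1,-0.013,0.05,0,0,0]
    - [0,0.1,-0.013,0.07,0,0,0]
    - [0,0.1,-0.013,0.06,0,0,0]
    - [0,0,0,0,0,0,0]

```text
time_s: 4.62
eef_pos: [0.4699, -0.2607, 0.3136]
orientation: [[0.129, 0.992, 0.002], [0.992, -0.129, 0.001], [0.001, 0.002, -1.0]]
ft_force: [1.0, -0.1, 0.5]
width: 0.0005
```

```bash
python3 look.py 4
```

```text
[ 0.46964486 -0.26066548  0.31303824] stand x,y -0.07210208804470933 -0.03728385218126865 [-0.06987679  0.33113858  1.43083086] 4.7167
```

View pics/ab4.png

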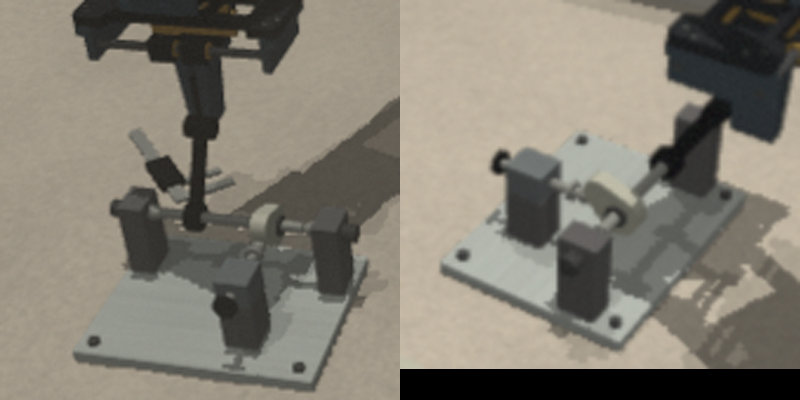

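The lever is turning and the plunger cap is moving back. I'll keep going.

>>> move_arm:
  motion:
    - [0,0.1,-0.014,0.0,0,0,0]
    - [0,0.13,-0.018,0.02,0,0,0]
    - [0,0.13,-0.018,0.02,0,0,0]
    - [0,0.13,-0.018,0.02,0,0,0]
    - [0,0,0,0,0,0,0]

```text
time_s: 5.13
eef_pos: [0.5039, -0.265, 0.3198]
orientation: [[0.128, 0.992, -0.02], [0.992, -0.128, 0.005], [0.003, -0.02, -1.0]]
ft_force: [0.5, -0.4, -0.2]
width: 0.0003
```

```bash
python3 look.py 5
```

```text
[ 0.50313069 -0.26484078  0.31924444] stand x,y -0.038358227525731266 -0.036662415755180935 [0.10598873 0.46263108 0.14842638] 5.2333
```

View pics/ab5.png

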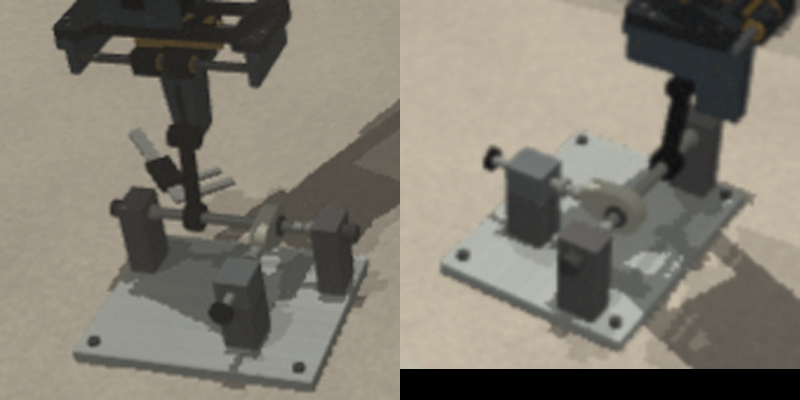

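```bash
cat > t.py <<'E'
from h import *
import pickle,sys
np.set_printoptions(precision=4,suppress=True)
a=pickle.load(open("scene0.pkl","rb"))[1];b=pickle.load(open("side0.pkl","rb"))[1]
v=list(map(float,sys.argv[1:]))
for i in range(0,len(v),4):
    p,e=tri(a,(v[i]/2.353+60,v[i+1]/2.353+130),b,((v[i+2]-400)/3.077+235,v[i+3]/3.077+100))
    d=p[:2]-[.5463,-.234]; print(d@[.99,-.142],d@[.142,.99],p[2],e)
E
python3 t.py 222 313 491 158 185 135 680 88
python3 -c "
import cv2,numpy as np
o=[]
for k in (0,5):
    c=cv2.imread(f'pics/side{k}.png')[140:200,255:325]; o.append(cv2.resize(c,(400,343),interpolation=cv2.INTER_CUBIC))
cv2.imwrite('pics/c5.png',np.hstack(o))"
```

```text
0.11475602253720182 0.03685046923388044 0.06875373010514674 0.0016408970321395403
-0.012090677420347848 -0.03171074830813294 0.14485071063812605 0.004279440758149852
```

View pics/c5.png

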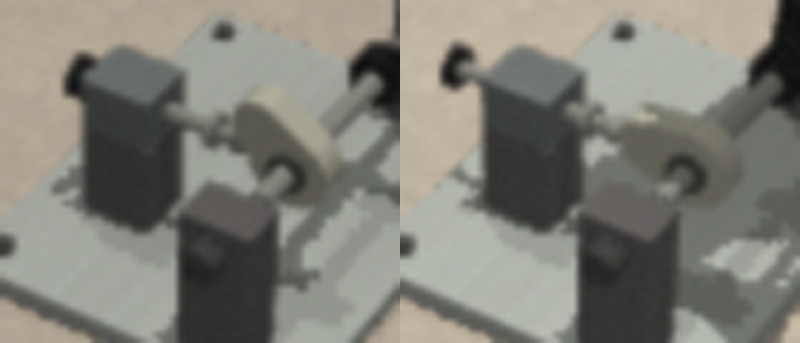

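>>> move_arm:
  motion:
    - [0,0.06,-0.009,0.0,0,0,0]
    - [0,0.06,-0.009,0.0,0,0,0]
    - [0,0.06,-0.009,0,0,0,0]
    - [0,0,0,0,0,0,0]
    - [0,0,0,0,0,0,0]

```text
time_s: 5.65
eef_pos: [0.517, -0.2669, 0.319]
orientation: [[0.128, 0.991, -0.024], [0.992, -0.128, 0.006], [0.003, -0.025, -1.0]]
ft_force: [-3.1, 0.4, 2.1]
width: 0.0003
```

```bash
python3 look.py 6; python3 -c "
import cv2,numpy as np
o=[]
for k in (5,6):
    c=cv2.imread(f'pics/side{k}.png')[140:200,255:325]; o.append(cv2.resize(c,(400,343),interpolation=cv2.INTER_CUBIC))
cv2.imwrite('pics/c6.png',np.hstack(o))"
```

```text
[ 0.51690958 -0.26686716  0.31903816] stand x,y -0.02442937735089923 -0.0367119320765458 [-1.91570732  0.66638636  2.03792328] 5.75
```

View pics/ab6.png

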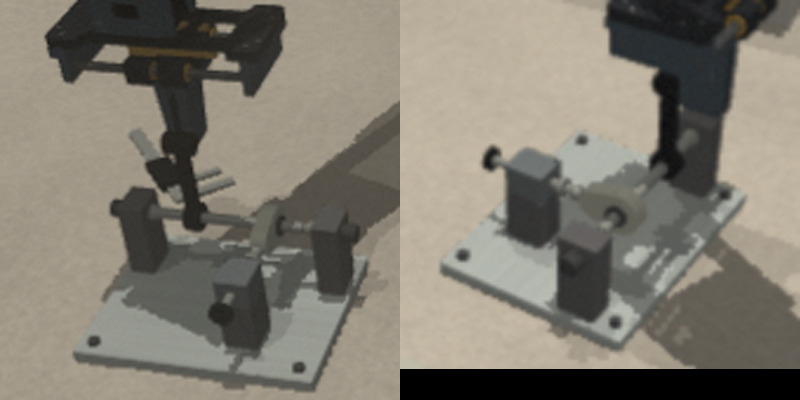

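View pics/c6.png

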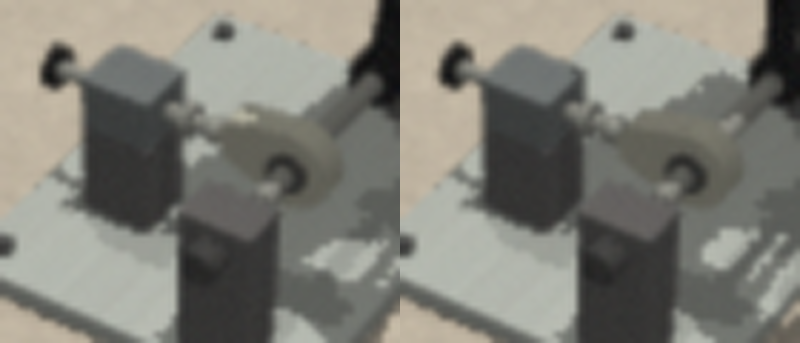

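```bash
cat > cap.py <<'E'
from h import *
import pickle,sys
b=pickle.load(open("side0.pkl","rb"))[1]
for k in sys.argv[1:]:
    g=cv2.imread(f"pics/side{k}.png",0)[144:162,258:275].astype(float)
    w=np.clip(70-g,0,None); n,l,s,c=cv2.connectedComponentsWithStats((w>0).astype(np.uint8))
    # component nearest left-top
    i=min(range(1,n),key=lambda i:c[i][0]+(0 if s[i][4]>8 else 99)); w=w*(l==i)
    yy,xx=np.mgrid[144:162,258:275]; u=(w*xx).sum()/w.sum();v=(w*yy).sum()/w.sum()
    p=onz(b,(u,v),.07)[:2]-[.5463,-.234]; print(k,round(u,2),round(v,2),s[i][4],"stand x %.4f y %.4f"%(p@[.99,-.142],p@[.142,.99]))
E
python3 cap.py 0 3 4 5 6
```

```text
0 269.8 155.4 53 stand x 0.0945 y 0.0434
3 269.41 154.89 46 stand x 0.0964 y 0.0423
4 268.4 154.48 51 stand x 0.0994 y 0.0422
5 263.98 151.36 17 stand x 0.1152 y 0.0378
6 263.75 151.24 19 stand x 0.1159 y 0.0377
```

>>> move_arm:
  motion:
    - [0,0.04,-0.006,0.0,0,0,0]
    - [0,0.02,-0.003,0.0,0,0,0]
    - [0,0.0,0,0,0,0,0]
    - [0,0,0,0,0,0,0]
    - [0,0,0,0,0,0,0]

```text
time_s: 6.17
eef_pos: [0.5216, -0.2676, 0.3191]
orientation: [[0.128, 0.991, -0.026], [0.992, -0.128, 0.007], [0.003, -0.026, -1.0]]
ft_force: [-1.6, 0.5, 2.3]
width: 0.0005
```

```bash
python3 look.py 7; python3 cap.py 5 6 7; python3 -c "
import cv2,numpy as np
c=cv2.imread('pics/side7.png')[140:200,255:325]
cv2.imwrite('pics/c7.png',np.clip(1.6*cv2.resize(c,(700,600),interpolation=cv2.INTER_CUBIC).astype(float),0,255))"
```

```text
[ 0.5215572  -0.26759235  0.31916147] stand x,y -0.01972526176012463 -0.0367699017533389 [-3.45642005  1.10349405  1.33507364] 6.2667
5 263.98 151.36 17 stand x 0.1152 y 0.0378
6 263.75 151.24 19 stand x 0.1159 y 0.0377
7 263.76 151.26 19 stand x 0.1159 y 0.0378[ WARN:0@0.098] global loadsave.cpp:1063 imwrite_ Unsupported depth image for selected encoder is fallbacked to CV_8U.
```

View pics/c7.png

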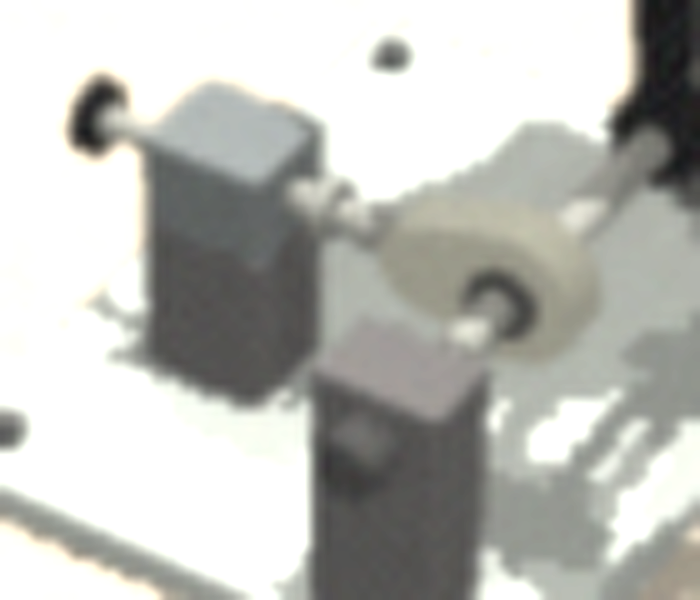

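View pics/ab7.png

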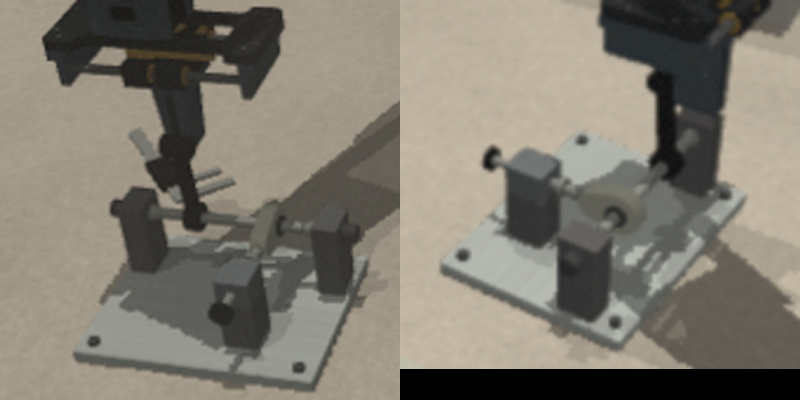

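The cap has stopped moving (0.1159 m before and after the last 3.5°), so the nose is at its high spot. I'll back off straight along −x.

>>> move_arm:
  motion:
    - [0,-0.15,0.02,0,0,0,0]
    - [0,-0.4,0.055,0,0,0,0]
    - [0,-0.4,0.055,0,0,0,0]
    - [0,-0.2,0.03,0.2,0,0,0]
    - [0,0,0,0,0,0,0]

```text
time_s: 6.68
eef_pos: [0.4298, -0.2545, 0.3339]
orientation: [[0.127, 0.992, -0.016], [0.992, -0.127, 0.005], [0.003, -0.016, -1.0]]
ft_force: [0.4, -0.2, -0.5]
width: 0.0004
```

>>> move_arm:
  motion:
    - [0,0,0,0.3,0,0,0]
    - [0,0,0,0.2,0,0,0]
    - [0,0,0,0,0,0,0]
    - [0,0,0,0,0,0,0]
    - [0,0,0,0,0,0,0]

```text
time_s: 7.1
eef_pos: [0.4323, -0.2551, 0.3737]
orientation: [[0.129, 0.992, -0.008], [0.992, -0.129, 0.003], [0.002, -0.008, -1.0]]
ft_force: [-0.0, -0.3, -0.2]
width: 0.0004
```

```bash
python3 look.py 8; python3 cap.py 6 7 8; python3 -c "
import cv2,numpy as np
d=cv2.absdiff(cv2.imread('pics/side0.png'),cv2.imread('pics/side8.png'))[250:400,110:280]; print('pulley diff mean',d.mean(),(d.max(2)>40).sum())"
```

```text
[ 0.43192912 -0.25491588  0.37314842] stand x,y -0.11025711532813792 -0.03694738178358351 [-0.92500019 -0.74517756 -0.33239304] 7.2
6 263.75 151.24 19 stand x 0.1159 y 0.0377
7 263.76 151.26 19 stand x 0.1159 y 0.0378
8 263.75 151.29 19 stand x 0.1159 y 0.0379
pulley diff mean 12.698718954248365 0
```

View pics/ab8.png

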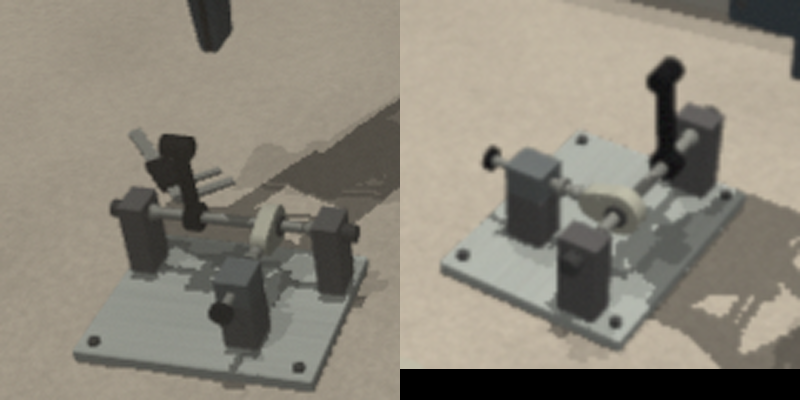

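View pics/side8.png

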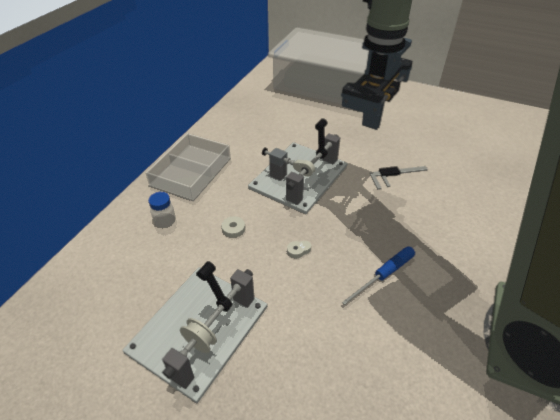

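```bash
python3 t.py 178 148 666 73 221 313 490 158; python3 -c "
from station import *
print(get_state()['width'],get_state()['ft_force'],finish_job())"
```

```text
0.0038632571207640343 -0.03423099836932311 0.14612294030550171 0.004776508766188228
0.11546608485238428 0.03669095920582219 0.06887707047708036 0.0006351874046745422
the job is handed in; nothing more can be done
0.0004284997714661644 [-0.92500019 -0.74517756 -0.33239304] None
```

I swung the cam's driving arm from about 48° back of upright to about 3° forward of it, pushing its barrel with the closed fingers. I left it there, withdrew, and handed the job in at about 7 s.

- **First push failed:** the fingertips met the barrel too high and pushed along the lever. The force reached about 34 N at the end of that call and the arm did not turn. That is a fingertip contact, but I only saw the force at the end of each call, so the peak is not known. I backed off, came in lower, and the second push worked.
- **Plunger:** the rear cap's measured position stopped changing over the last 3.5° of swing and did not move after I withdrew. That puts the cam nose at or within a few degrees of the high spot. I could not measure the plunger's travel exactly; the cap's measured shift was about 12–13 mm on top of its 1–4 mm starting travel.
- **Other stand:** it looks unmoved; comparing the before and after pictures there showed only a change in lighting.
- **Robot:** clear of everything, with wrist forces near zero.
- **Disagreement:** the two camera views of the barrel differ by nearly 5 mm, so the final arm angle is good only to a few degrees.

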